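# Turn the recipe panel over

## Robot

A 6-joint arm with a two-finger parallel gripper is mounted at the origin on the work surface. World frame = base frame: x ahead of the robot, y to its left, z up, the work surface at z = 0. Lengths are in m, angles in rad, forces in N, time in s.
With the tool pointing down it reaches from about 0.25 to 0.725 m from the base axis. Payload 9.7 kg.
Tool frame: the origin (TCP) lies on the centre line of the jaws, within the pads' length; the fingertips stand 11 mm ahead of it and the grasp point (between the pads) lies 8 mm behind it (r.tips_ahead is the distance from the TCP to the fingertips, in m); z points along the fingers, y is the direction in which the jaws open and shut (so a half turn about z gives the same grasp; the last joint's range is limited). The gripper opens to 85 mm and grips with 20 to 120 N. Pads are 22 mm wide; open, the fingers measure 114 mm over their backs; the gripper's body (76 mm by 85 mm) begins 54 mm behind the grasp point. The pads swing forward as they close: fully open they stand 13 mm farther back than shut.
Start: joints at [-1.284, 0.087, 0.176, 1.66, 0, 1.571], TCP at [0.156, -0.528, 0.242] pointing down, gripper open.
Joint ranges: [-3.13, 3.13], [-0.85, 1.81], [-1.15, 1.24], [-2.2, 2.28], [-1.44, 1.52], [-3.14, 3.14]. Speed limits (rad/s): [2.22, 2.22, 2.57, 3.14, 3.14, 3.14].

## Interface

Orientations are given as a 3x3 rotation matrix whose columns are the frame's x, y, z axes.
In Python, from cell import r, jaws, kin, vision, look_for, masks_of, tip_of gives the robot as it stands. Calls block until the motion is done:
- r.move_ptp(position, orientation): joint-space move of the TCP to a pose.
- r.servo_line(position, orientation=None, v=0.15, f_stop=None): straight line of the TCP; orientation=None keeps the orientation; v is the mean speed in m/s. With f_stop (N) it stops when the force on the tool has changed by that much, and returns True; else False.
- r.movej(angles): joint-space move.
- jaws.grip(opening, grasp_force=None): finger opening in m; grasp_force is the grip in N (None keeps the last); returns when the fingers have stopped.
- r.wait(seconds).
- kin.inverse_kinematics(position, orientation): joint angles nearest the present ones, or None.
- r.read_state(): the state.
- vision.read_camera(name): name is "scene" or "side" or "wrist"; returns the picture (480x640x3 uint8, red, green, blue); there is no depth.
- vision.calibration(name): a dict with "K" (3x3 intrinsics, pixels), "dist" ([k1, k2, p1, p2, k3] as OpenCV has them; the pictures are not rectified), "view" (4x4, takes a point from world to camera coordinates); the wrist camera has in their place "T_tool_cam" (4x4, takes a point from camera to tool coordinates, whose origin is the TCP and whose axes are the flange's). Camera axes: x right, y up, looking along -z (the intrinsics and any distortion apply to the point x, -y, -z); pixel columns grow to the right and rows downward; lengths in m; the calibration is good to about 2 mm. A picture is of the moment at which its call begins: read the wrist's pose just before it. calibration takes no time and is no camera call.
A pose or a line that the arm cannot do raises r.PlanningError and nothing moves.
- r.finish_job(): hands the job in, once; it reports no verdict.
Trained networks look in the newest picture that a camera, given by its name, has taken for a name from the list of things; names that differ only in an ending like _2 or _b are one class to them, and where a whole thing is asked for, a point or a joint stands for the part that bears it (a point fixed in the world has none). Each returns a list of dicts, best first, with "conf" (0 to 1); they miss things now and then, are a little off and sometimes report something else, mostly with a low value. They report only what shows in the picture. A call takes as long as a camera call.
- look_for(camera, target): "xyz" ([x, y, z] in m, in the coordinates of the camera as it stood for that picture, good to about 4 mm: the middle of the surface that is visible of it).
- masks_of(camera, target): "mask" (480x640 bool, what is visible of it).
- tip_of(camera, target): "xyz" ([x, y, z] in m, in the coordinates of the camera as it stood for that picture, good to about 4 mm: a listed point, or the origin of a listed thing).
The state is a dict: "time_s": time; "joint_positions": joint angles; "dq": joint speeds; "effort": joint torques, N m; "position": TCP position; "orientation": TCP orientation; "force": force on the tool from outside, world axes, zero at the start; "wrist_torque": the same for the moment, N m; "finger_gap": finger opening in m.
Only numpy, scipy, OpenCV 4.12 (cv2) and the standard library are available. Lean on these libraries where they do the work, as an engineer would, in place of code of your own. Each camera call takes 0.05 s, during which the arm holds its last target.

## Task

On the recipe stand one framed panel stands half raised on one side of the spine. With the fingers only, never pinching it, gently push that panel up and over the spine, steadily and without flicking it, then gently press it down until it lies flat on the other side. Leave the panel below it lying, do not shift or lift the stand, and leave everything around it alone.

Things in the scene. Friction and masses are not known exactly. Their poses are not given: they have to be found in the camera images.
- stand: recipe-panel stand, loose on the bench, facing various ways, 1.3 kg: grey base plate 300 (x) x 200 (y) x 8 mm, origin at the centre of its underside. The spine runs along its y axis across the middle, pins between two cheeks (8 mm thick, at y = +-92 mm, 32 mm high). The raised panel is on its -x half; on its +x half lies a panel turned earlier, top face 15.5 mm above the bench
- spine (a point): middle of the upper pivot pin, 21 mm above the stand's origin: the hinge axis of the raised panel runs through it along the stand's y axis
- panel (a joint): angle (rad) of the raised panel about the spine: 0 = flat on the stand's -x half, 1.57 = upright, 3.14 = flat on the +x half, its stop, with its top face then 23.5 mm above the bench. Starts at 0.35 to 0.9. The pivot is stiff: the panel stays at any angle it is left; about 1 N at the free edge turns it
- free_edge (a point): middle of the raised panel's free edge, mid thickness. The panel is a rigid rectangle, grey plastic rim round a paper card, 164 mm wide along the spine, 5 mm thick, reaching from 8 to 125 mm from the hinge axis, about 70 g
- under_panel (a joint): angle of a second, alike panel lying flat on the stand's -x half below the raised one (0 = flat), top face 15.5 mm above the bench; hinged 8 mm lower on the same spine and loose, it is to stay flat
- spoon_a: wooden spoon, 270 mm, 12 mm high, lying along the stand's -x edge, some 40 mm from it; leave alone
- divider: white plastic dough divider 95 x 125 mm, 13 mm high, lying at the stand's -y end; leave alone
- spice_jar: spice jar 46 mm across, 95 mm tall, origin under its centre, standing at the stand's -y end by its +x half; leave alone
- bowl: frosted glass bowl, 170 mm across, 80 mm high, to the left of the stand; leave alone
- tray: aluminium baking tray 330 x 230 mm, 25 mm high, to the right of the stand; leave alone
- spoon_b: wooden spoon, 250 mm, lying in the baking tray; leave alone

How it is judged:
By the outcome, as a careful person would: the job done as asked, in the order asked, and still so for the second after the job is handed in, with the robot touching nothing.
It also fails if it takes over 48 s, if anything falls off the work surface, if the arm or the gripper's body presses on something with over 40 N, if the wrist force passes 120 N, or if a joint passes its speed limit or range.

## Working session

There is one attempt and no reset: what is moved stays moved. The work goes in short steps, each a Python script; the robot and the scene stay as the last script left them, time stands still between calls to the robot, and variables do not carry over. Pictures are saved under pics/ and viewed, and the job is handed in when it is done.

```bash
ls; mkdir -p pics; python3 - <<'E'
from cell import r,jaws,kin,vision,look_for,masks_of,tip_of
import cv2,numpy as np
print(r.read_state())
for c in ("scene","side","wrist"):
    im=vision.read_camera(c); cv2.imwrite(f"pics/a_{c}.png",im[:,:,::-1]); print(c,vision.calibration(c))
    if c!="wrist":
        V=np.array(vision.calibration(c)["view"]);Vi=np.linalg.inv(V)
        for t in ("spine","free_edge","stand","spice_jar","bowl","tray","divider","spoon_a"):
            for d in tip_of(c,t)[:2]:
                print(c,t,round(d["conf"],2),np.round((Vi@np.append(d["xyz"],1))[:3],4))
E
```

```text
pics
{'time_s': 0.0, 'joint_positions': array([-1.28401088e+00,  8.74745398e-02,  1.75089237e-01,  1.65979683e+00,
       -1.40033396e-05,  1.57077698e+00]), 'dq': array([-0.0001714 , -0.00031757, -0.00016103,  0.00123442,  0.00013843,
       -0.00055098]), 'effort': array([ 4.96160374e-04, -5.20382094e+01,  4.64809477e+01,  1.59592624e-02,
        1.65229985e-04,  1.29553788e-05]), 'position': array([ 0.15551076, -0.52732005,  0.24155207]), 'orientation': array([[ 9.59152655e-01,  2.82888705e-01, -4.05435250e-04],
       [ 2.82888995e-01, -9.59151740e-01,  1.32524699e-03],
       [-1.39765220e-05, -1.38580734e-03, -9.99999040e-01]]), 'force': array([0.56624797, 0.2813492 , 0.13622303]), 'wrist_torque': array([-0.03301049,  0.04810719, -0.01088041]), 'finger_gap': 0.08528149539639206}
scene {'K': array([[465.40462519,   0.        , 318.34559163],
       [  0.        , 465.40462519, 237.99213665],
       [  0.        ,   0.        ,   1.        ]]), 'dist': array([-0.10379133,  0.        ,  0.        ,  0.        ,  0.        ]), 'view': array([[ 0.71514981,  0.698931  , -0.007497  , 
[... 1420 characters left out ...]
0.0031]
side spoon_a 0.91 [ 0.7055 -0.0511 -0.0027]
side spoon_a 0.67 [ 0.5608 -0.5283 -0.0034]
wrist {'K': array([[403.60173107,   0.        , 320.33624613],
       [  0.        , 403.60173107, 234.2242176 ],
       [  0.        ,   0.        ,   1.        ]]), 'dist': array([-0.08401153,  0.        ,  0.        ,  0.        ,  0.        ]), 'T_tool_cam': array([[ 4.29595581e-04,  9.64130762e-01,  2.65427369e-01,
         6.67443975e-02],
       [ 9.99999859e-01, -4.96887131e-04,  1.86373576e-04,
        -1.25662320e-03],
       [ 3.11575942e-04,  2.65427252e-01, -9.64130840e-01,
        -1.31464732e-01],
       [ 0.00000000e+00,  0.00000000e+00,  0.00000000e+00,
         1.00000000e+00]])}
```

View pics/a_scene.png

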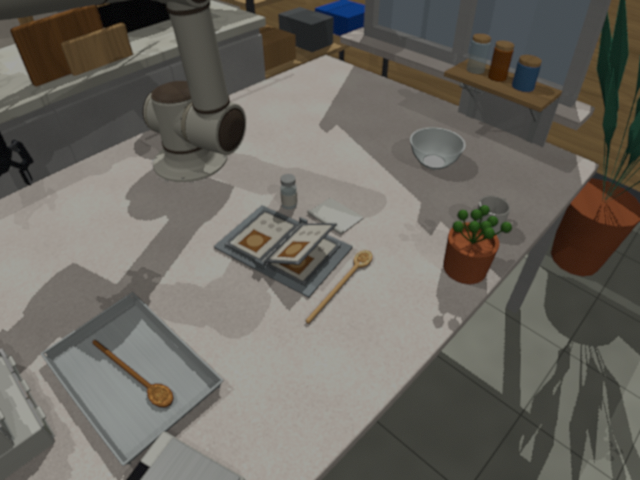

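View pics/a_side.png

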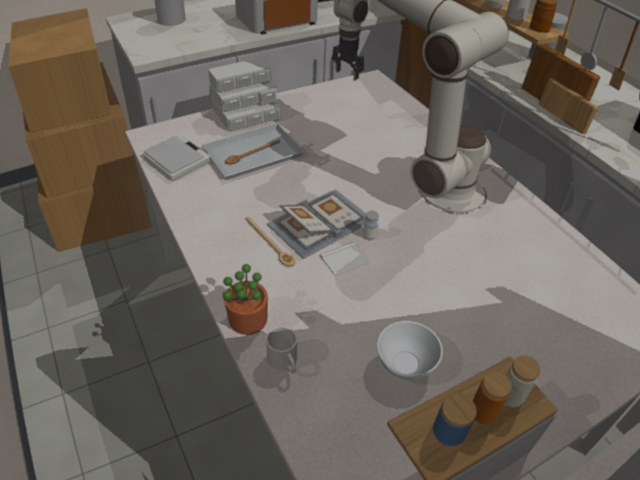

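```bash
cat > h.py <<'E'
from cell import r,jaws,kin,vision,look_for,masks_of,tip_of
import cv2,numpy as np
def Rot(yaw,a,flip=1,roll=0):
    dh=-np.array([-np.sin(yaw),np.cos(yaw),0])
    up=np.array([0,0,1.])
    z=dh*np.cos(a)-up*np.sin(a); x=flip*(dh*np.sin(a)+up*np.cos(a)); y=np.cross(z,x)
    c,s=np.cos(roll),np.sin(roll)
    return np.stack([c*x+s*y,-s*x+c*y,z],1)
def S2W(sp,yaw,p):
    c,s=np.cos(yaw),np.sin(yaw); return np.array([sp[0]+c*p[0]-s*p[1],sp[1]+s*p[0]+c*p[1],p[2]])
def pathpt(sp,yaw,phi,R,ytip,hz=0.021):
    # rod-axis tip point at angle phi radius R
    return S2W(sp,yaw,(-R*np.cos(phi),ytip,hz+R*np.sin(phi)))
E
python3 - <<'E'
from h import *
sp=(0.5165,-0.0635); yaw=np.arctan2(-.0195,-.11); print(yaw)
for a in np.radians([20,30,40,50,60]):
  for flip in (1,-1):
   for roll in (0,np.pi/2):
    R=Rot(yaw,a,flip,roll); ok=[]
    for phi in np.linspace(0.2,3.0,15):
        tip=pathpt(sp,yaw,phi,0.095,0.06); q=kin.inverse_kinematics(tip-R[:,2]*r.tips_ahead,R)
        ok.append(q is not None)
    q0=kin.inverse_kinematics(pathpt(sp,yaw,.2,0.095,0.15)-R[:,2]*r.tips_ahead,R)
    print(np.degrees(a),flip,roll,"".join("01"[o] for o in ok),q0 is not None)
    if all(ok): print(np.round(q0,2) if q0 is not None else None,np.round(q,2))
E
```

```text
-2.9661426481529776
20.0 1 0 000000001111111 False
20.0 1 1.5707963267948966 000000001111111 False
20.0 -1 0 000000001111111 False
20.0 -1 1.5707963267948966 000000001111111 False
29.999999999999996 1 0 111111111111111 False
None [-0.67  0.66  0.14  1.97  0.61  0.41]
29.999999999999996 1 1.5707963267948966 111111111111111 False
None [-0.67  0.66  0.14  1.97  0.61  1.98]
29.999999999999996 -1 0 111111111111111 False
None [-0.67  0.66  0.14  1.97  0.61 -2.73]
29.999999999999996 -1 1.5707963267948966 111111111111111 False
None [-0.67  0.66  0.14  1.97  0.61 -1.16]
40.0 1 0 111111111111111 True
[-0.55  1.02  0.87  2.09  0.61  0.63] [-0.64  0.51  0.05  1.82  0.55  0.54]
40.0 1 1.5707963267948966 111111111111111 True
[-0.55  1.02  0.87  2.09  0.61  2.2 ] [-0.64  0.51  0.05  1.82  0.55  2.11]
40.0 -1 0 111111111111111 True
[-0.55  1.02  0.87  2.09  0.61 -2.51] [-0.64  0.51  0.05  1.82  0.55 -2.6 ]
40.0 -1 1.5707963267948966 111111111111111 True
[-0.55  1.02  0.87  2.09  0.61 -0.94] [-0.64  0.51  0.05  1.82  0.55 -1.03]
50.0 1 0 111111111111111 True
[-0.51  0.85  0.68  1.89  0.52  0.75] [-0.
[... 199 characters left out ...]
5  0.68  1.89  0.52 -2.39] [-0.6   0.36 -0.05  1.69  0.48 -2.48]
50.0 -1 1.5707963267948966 111111111111111 True
[-0.51  0.85  0.68  1.89  0.52 -0.82] [-0.6   0.36 -0.05  1.69  0.48 -0.91]
59.99999999999999 1 0 111111111111111 True
[-0.47  0.7   0.52  1.72  0.41  0.85] [-0.55  0.22 -0.15  1.57  0.38  0.78]
59.99999999999999 1 1.5707963267948966 111111111111111 True
[-0.47  0.7   0.52  1.72  0.41  2.43] [-0.55  0.22 -0.15  1.57  0.38  2.35]
59.99999999999999 -1 0 111111111111111 True
[-0.47  0.7   0.52  1.72  0.41 -2.29] [-0.55  0.22 -0.15  1.57  0.38 -2.36]
59.99999999999999 -1 1.5707963267948966 111111111111111 True
[-0.47  0.7   0.52  1.72  0.41 -0.72] [-0.55  0.22 -0.15  1.57  0.38 -0.79]
```

```bash
cat >> h.py <<'E'
def wrist_look(name,targets):
    s=r.read_state(); im=vision.read_camera("wrist"); cv2.imwrite(f"pics/{name}.png",im[:,:,::-1])
    T=np.eye(4);T[:3,:3]=s["orientation"];T[:3,3]=s["position"]
    W=T@np.array(vision.calibration("wrist")["T_tool_cam"]); np.save("W_"+name+".npy",W)
    for t in targets:
        for d in tip_of("wrist",t)[:1]: print(t,round(d["conf"],2),np.round((W@np.append(d["xyz"],1))[:3],4))
E
python3 - <<'E'
from h import *
sp=(0.5165,-0.0635); yaw=-2.966; R=Rot(yaw,np.radians(40))
jaws.grip(0.0,20)
print(r.read_state()["time_s"],r.read_state()["finger_gap"])
p=S2W(sp,yaw,(-0.1,0.19,0.20))-R[:,2]*r.tips_ahead
r.move_ptp(p,R)
wrist_look("w1",["spine","free_edge","stand","spoon_a","divider"])
p=S2W(sp,yaw,(-0.1,0.19,0.12))-R[:,2]*r.tips_ahead
r.servo_line(p,R)
wrist_look("w2",["spine","free_edge","stand","spoon_a"])
print(r.read_state()["time_s"],r.read_state()["position"],r.read_state()["force"])
E
```

```text
1.7167 0.0002657468114519183Traceback (most recent call last):
  File "<stdin>", line 6, in <module>
cell.PlanningError: the arm cannot take that pose within its joint ranges
```

```bash
python3 - <<'E'
from h import *
sp=(0.5165,-0.0635); yaw=-2.966
for a in (40,45,50):
  R=Rot(yaw,np.radians(a))
  for yt in (.07,.11,.13,.15,.17,.19):
    print(a,yt,[("1" if kin.inverse_kinematics(S2W(sp,yaw,(-0.11,yt,z))-R[:,2]*r.tips_ahead,R) is not None else "0") for z in (.03,.04,.06,.1,.14,.18,.22)])
E
```

```text
40 0.07 ['1', '1', '1', '1', '1', '1', '0']
40 0.11 ['1', '1', '1', '1', '1', '0', '0']
40 0.13 ['1', '1', '1', '1', '1', '0', '0']
40 0.15 ['1', '1', '1', '1', '0', '0', '0']
40 0.17 ['1', '1', '1', '0', '0', '0', '0']
40 0.19 ['0', '0', '0', '0', '0', '0', '0']
45 0.07 ['1', '1', '1', '1', '1', '1', '1']
45 0.11 ['1', '1', '1', '1', '1', '1', '0']
45 0.13 ['1', '1', '1', '1', '1', '1', '0']
45 0.15 ['1', '1', '1', '1', '1', '0', '0']
45 0.17 ['1', '1', '1', '1', '0', '0', '0']
45 0.19 ['1', '1', '1', '0', '0', '0', '0']
50 0.07 ['1', '1', '1', '1', '1', '1', '1']
50 0.11 ['1', '1', '1', '1', '1', '1', '1']
50 0.13 ['1', '1', '1', '1', '1', '1', '1']
50 0.15 ['1', '1', '1', '1', '1', '1', '0']
50 0.17 ['1', '1', '1', '1', '1', '0', '0']
50 0.19 ['1', '1', '1', '1', '1', '0', '0']
```

```bash
python3 - <<'E'
from h import *
sp=(0.5165,-0.0635); yaw=-2.966; R=Rot(yaw,np.radians(45))
T=["spine","free_edge","stand","spoon_a"]
r.move_ptp(S2W(sp,yaw,(-0.04,0.17,0.17))-R[:,2]*r.tips_ahead,R)
wrist_look("w1",T)
r.servo_line(S2W(sp,yaw,(-0.10,0.17,0.09))-R[:,2]*r.tips_ahead,R)
wrist_look("w2",T)
s=r.read_state();print(s["time_s"],s["position"],s["force"])
E
```

```text
spine 0.92 [ 0.5118 -0.0626  0.0253]
free_edge 0.68 [ 0.6279 -0.0434  0.0732]
stand 0.65 [ 0.5158 -0.0574  0.001 ]
spoon_a 0.85 [ 0.7092 -0.0512 -0.0015]
spine 0.68 [ 0.5093 -0.062   0.0244]
free_edge 0.74 [ 0.6265 -0.0455  0.0732]
stand 0.68 [ 0.518  -0.0637  0.0048]
spoon_a 0.61 [ 0.7099 -0.0519 -0.0037]
4.9333 [ 0.64593259 -0.22143674  0.09884041] [ 0.10935777  0.44258908 -0.21631782]
```

View pics/w1.png

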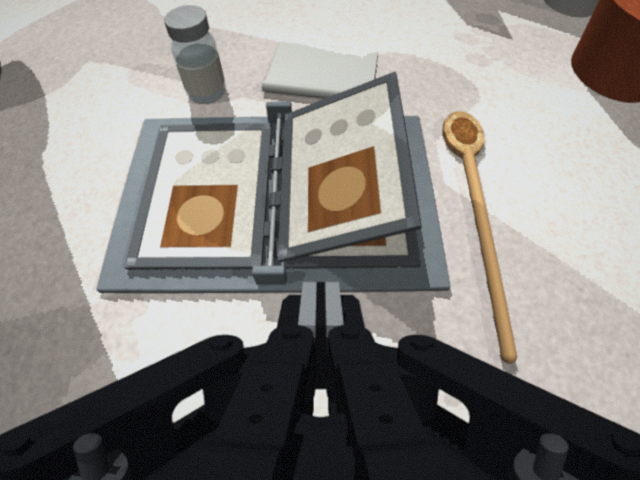

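View pics/w2.png

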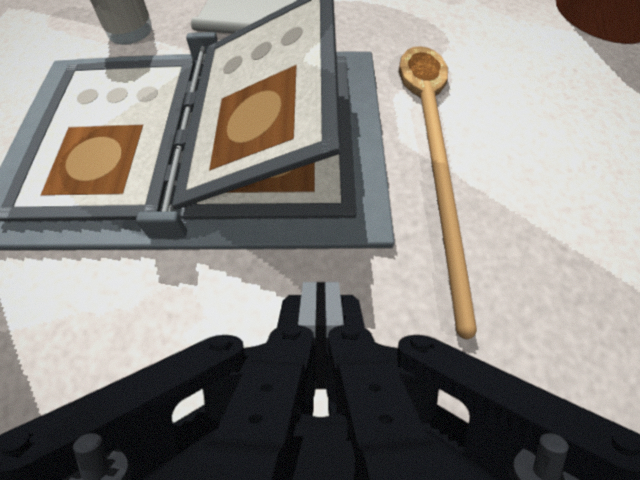

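```bash
cat >> h.py <<'E'
c_=vision.calibration("wrist"); Kw=np.array(c_["K"]); Dw=np.array(c_["dist"])
def ray(name,uv):
    W=np.load("W_"+name+".npy"); u=cv2.undistortPoints(np.array([[uv]],float),Kw,Dw)[0,0]
    return W[:3,3],W[:3,:3]@np.array([u[0],-u[1],-1])
def onz(name,uv,z):
    o,d=ray(name,uv); return o+d*(z-o[2])/d[2]
def tri(a,b):
    A=np.zeros((3,3));B=np.zeros(3)
    for o,d in (a,b):
        d=d/np.linalg.norm(d);M=np.eye(3)-np.outer(d,d);A+=M;B+=M@o
    return np.linalg.solve(A,B)
E
python3 - <<'E'
from h import *
cs=[onz("w1",u,.008) for u in ((98,290),(449,289),(418,117),(146,119))]
print(np.round(cs,4)); c=np.mean(cs,0);print("centre",c)
for i,j in ((0,1),(3,2)): d=cs[j]-cs[i];print(np.linalg.norm(d),np.arctan2(-d[1],-d[0]))
for i,j in ((0,3),(1,2)): d=cs[j]-cs[i];print(np.linalg.norm(d),np.arctan2(d[1],d[0])+np.pi/2)
print("w2 corner",onz("w2",(393,246),.008))
print("panel corner",tri(ray("w1",(418,226)),ray("w2",(338,150))))
E
```

```text
[[ 0.3878 -0.1884  0.008 ]
 [ 0.6774 -0.1355  0.008 ]
 [ 0.6415  0.0586  0.008 ]
 [ 0.3515  0.0063  0.008 ]]
centre [ 0.51455788 -0.06472296  0.008     ]
0.29441177470300406 -2.960829155108745
0.2946355671218966 -2.9632725441373244
0.19807714070745924 3.325843914113118
0.19735658209249127 3.3247271500662556
w2 corner [ 0.67814173 -0.13619406  0.008     ]
panel corner [ 0.63682183 -0.12056789  0.07421891]
```

```bash
cat >> h.py <<'E'
sp=(0.515,-0.064); yaw=-2.960; A40=np.radians(40); R40=Rot(yaw,A40)
def go(p,R,v,f=None):
    return r.servo_line(np.array(p)-R[:,2]*r.tips_ahead,R,v,f)
def st(tag=""):
    s=r.read_state(); print(tag,round(s["time_s"],2),np.round(s["position"],4),np.round(s["force"],2))
E
python3 - <<'E'
from h import *
st()
go(S2W(sp,yaw,(-.114,.15,.055)),R40,.12); st("pre")
print(go(S2W(sp,yaw,(-.114,.12,.032)),R40,.08,4)); st("low")
print(go(S2W(sp,yaw,(-.114,.070,.032)),R40,.06,4)); st("in")
wrist_look("w3",[])
im=vision.read_camera("scene"); cv2.imwrite("pics/s3.png",cv2.resize(im[180:320,190:390,::-1],(800,560),interpolation=cv2.INTER_CUBIC))
E
```

```text
4.93 [ 0.6459 -0.2214  0.0988] [ 0.11  0.44 -0.22]
pre 5.44 [ 0.6556 -0.1992  0.0618] [-0.35 -0.53  0.55]
False
low 6.07 [ 0.6505 -0.1702  0.0404] [0.59 0.13 0.75]
False
in 7.05 [ 0.6413 -0.1209  0.039 ] [ 0.07 -0.71 -0.67]
```

View pics/w3.png

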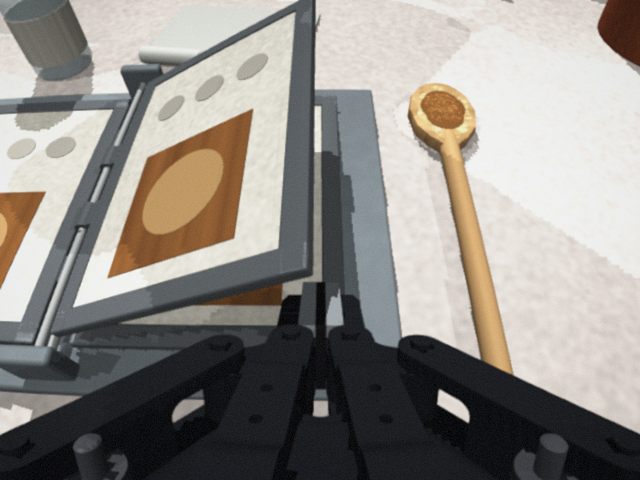

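View pics/s3.png

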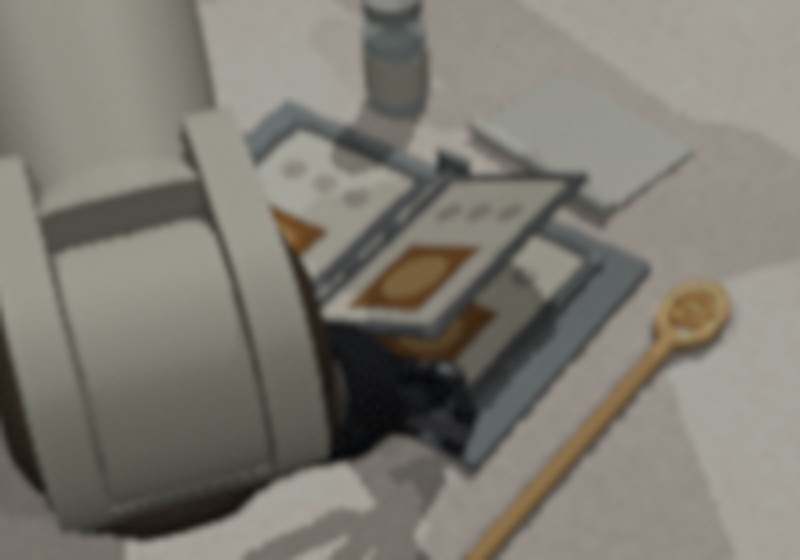

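```bash
python3 - <<'E'
from h import *
print(go(S2W(sp,yaw,(-.100,.070,.031)),R40,.05,4)); st("in")
for i,phi in enumerate(np.linspace(.25,.9,4)):
    go(pathpt(sp,yaw,phi,.100,.068),R40,.05); st(round(phi,2))
wrist_look("w4",["free_edge","spine"])
im=vision.read_camera("scene"); cv2.imwrite("pics/s4.png",cv2.resize(im[180:320,190:390,::-1],(800,560),interpolation=cv2.INTER_CUBIC))
E
```

```text
False
in 7.58 [ 0.6275 -0.1233  0.0382] [ 0.49  0.55 -0.19]
0.25 8.03 [ 0.6243 -0.1217  0.0534] [ 0.62 -0.65 -0.31]
0.47 8.62 [ 0.6167 -0.1231  0.0734] [ 0.02 -0.08 -0.34]
0.68 9.2 [ 0.6051 -0.1252  0.0916] [-0.81 -0.49 -0.12]
0.9 9.78 [ 0.5899 -0.128   0.1067] [ 0.7   0.48 -0.47]
free_edge 0.92 [ 0.5691 -0.053   0.1319]
spine 0.91 [ 0.5103 -0.0613  0.023 ]
```

View pics/w4.png

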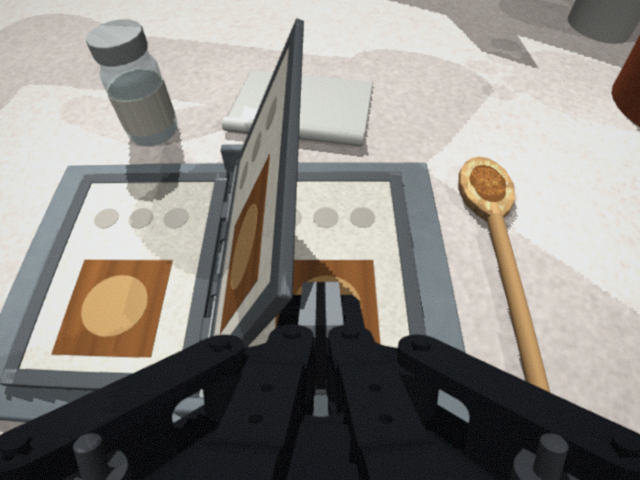

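View pics/s4.png

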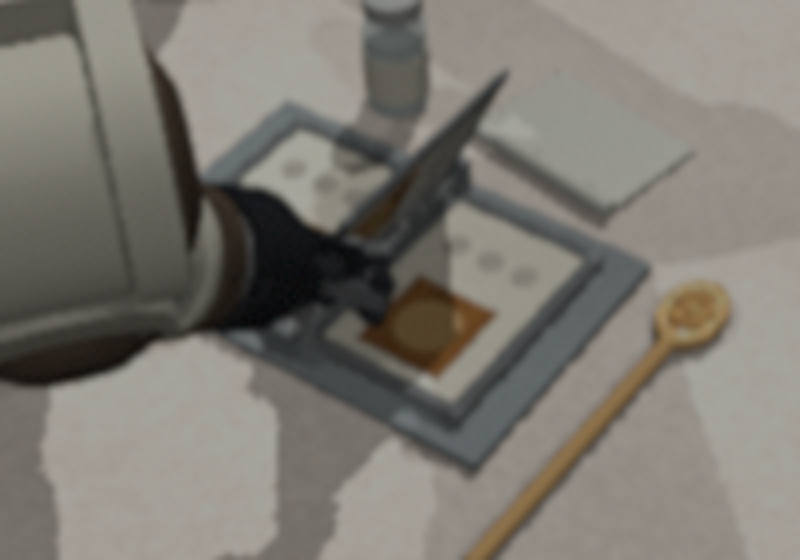

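```bash
python3 - <<'E'
from h import *
for i,phi in enumerate(np.linspace(1.1,2.3,7)):
    go(pathpt(sp,yaw,phi,.100,.066-.002*i),R40,.05); st(round(phi,2))
wrist_look("w5",["free_edge","spine"])
im=vision.read_camera("scene"); cv2.imwrite("pics/s5.png",cv2.resize(im[180:320,190:390,::-1],(800,560),interpolation=cv2.INTER_CUBIC))
E
```

```text
1.1 10.53 [ 0.573  -0.1291  0.1176] [-0.47  0.35  0.24]
1.3 11.08 [ 0.5543 -0.1305  0.1247] [ 0.14  0.07 -0.58]
1.5 11.63 [ 0.5345 -0.1321  0.128 ] [ 0.33 -0.69 -0.12]
1.7 12.18 [ 0.5145 -0.1337  0.1274] [ 0.33 -0.27 -0.07]
1.9 12.73 [ 0.495  -0.1352  0.1228] [ 0.71 -1.08  0.81]
2.1 13.28 [ 0.4768 -0.1365  0.1144] [-0.1   0.87  0.5 ]
2.3 13.83 [ 0.4606 -0.1374  0.1027] [-0.56  0.12  0.05]
free_edge 0.6 [ 0.426  -0.0819  0.1017]
spine 0.6 [ 0.5081 -0.061   0.0238]
```

View pics/w5.png

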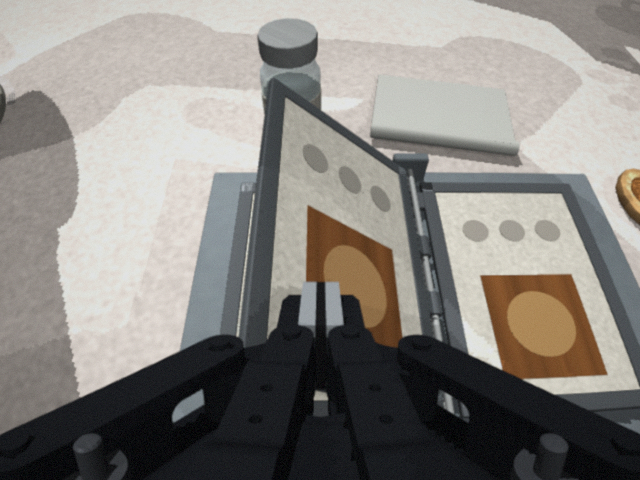

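View pics/s5.png

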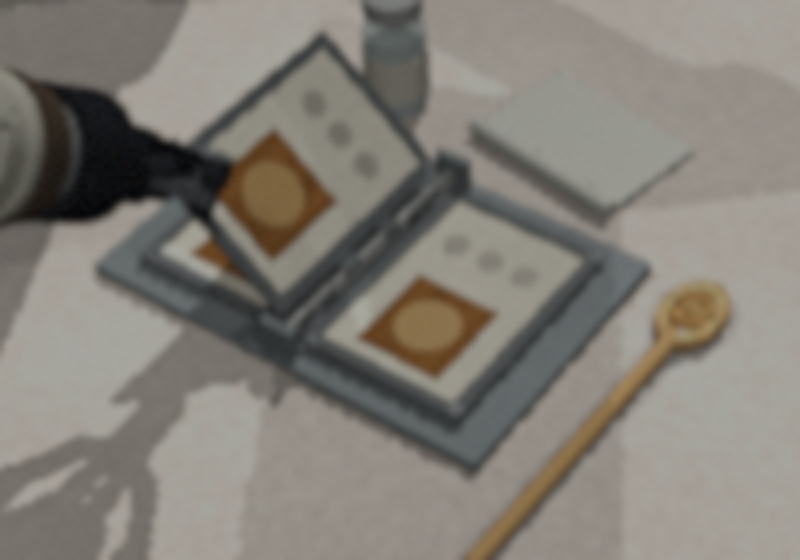

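```bash
python3 - <<'E'
from h import *
for i,phi in enumerate((2.45,2.6,2.75,2.87)):
    print(go(pathpt(sp,yaw,phi,.100,.052-.002*i),R40,.05,8)); st(round(phi,2))
print(go(S2W(sp,yaw,(.100,.046,.018)),R40,.025,5)); st("press")
r.wait(.4); st("hold")
wrist_look("w6",["free_edge","spine"])
E
```

```text
False
2.45 14.48 [ 0.4499 -0.1373  0.0917] [-0.05 -0.05  0.87]
False
2.6 14.93 [ 0.441  -0.1369  0.0795] [ 0.41 -0.46 -0.  ]
False
2.75 15.38 [ 0.4341 -0.1361  0.066 ] [0.65 0.12 0.12]
False
2.87 15.78 [ 0.4299 -0.1348  0.0547] [-0.24 -0.01  0.43]
True
press 16.55 [ 0.428  -0.1353  0.0368] [ 1.31 -1.28  7.64]
hold 16.95 [ 0.4279 -0.1353  0.0368] [ 0.62 -2.65  8.03]
free_edge 0.76 [ 0.3916 -0.0888  0.0181]
spine 0.82 [ 0.5069 -0.0639  0.0239]
```

View pics/w6.png

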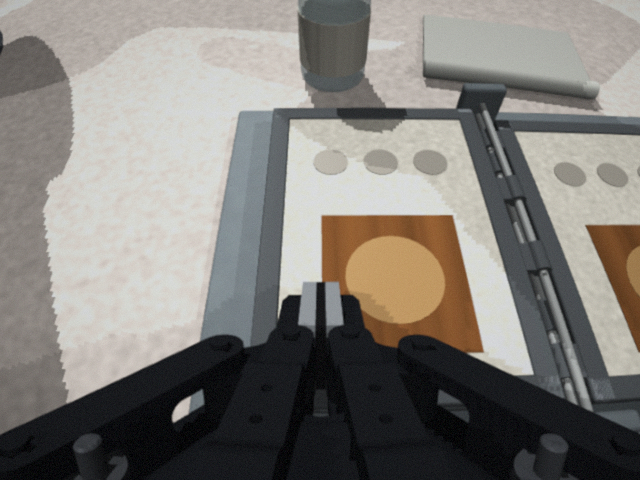

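```bash
python3 - <<'E'
from h import *
go(S2W(sp,yaw,(.098,.05,.06)),R40,.05); go(S2W(sp,yaw,(.05,.12,.15)),R40,.1);
R=Rot(-2.966,np.radians(45))
r.servo_line(S2W((0.5165,-0.0635),-2.966,(-0.04,0.17,0.17))-R[:,2]*r.tips_ahead,R); st()
wrist_look("w7",["free_edge","spine","stand","spoon_a","divider","spice_jar"])
for c in ("scene","side"):
    im=vision.read_camera(c); cv2.imwrite(f"pics/b_{c}.png",im[:,:,::-1])
    Vi=np.linalg.inv(np.array(vision.calibration(c)["view"]))
    for t in ("free_edge","stand","spice_jar","divider"):
        for d in tip_of(c,t)[:1]: print(c,t,round(d["conf"],2),np.round((Vi@np.append(d["xyz"],1))[:3],4))
st()
E
```

```text
20.11 [ 0.5866 -0.2315  0.1774] [0.09 0.65 0.4 ]
free_edge 0.62 [ 0.3904 -0.0863  0.0195]
spine 0.92 [ 0.5079 -0.0616  0.0233]
stand 0.64 [ 0.5183 -0.0626  0.0046]
spoon_a 0.84 [ 0.7064 -0.0501 -0.0029]
divider 0.94 [ 0.5232  0.1116 -0.0019]
spice_jar 0.82 [ 0.4008  0.0677 -0.0053]
scene free_edge 0.82 [ 0.3919 -0.0823  0.0245]
scene stand 0.81 [ 0.5162 -0.0619 -0.0011]
scene spice_jar 0.8 [0.3992 0.0643 0.0012]
scene divider 0.62 [ 0.3906 -0.0828  0.0252]
side free_edge 0.97 [ 0.3906 -0.0869  0.0175]
side stand 0.94 [ 0.5176 -0.0662 -0.0029]
side spice_jar 0.74 [ 0.4024  0.0639 -0.0012]
side divider 0.83 [ 0.5239  0.112  -0.0046]
 20.96 [ 0.587  -0.2315  0.1778] [-0.02  0.02 -0.27]
```

View pics/w7.png

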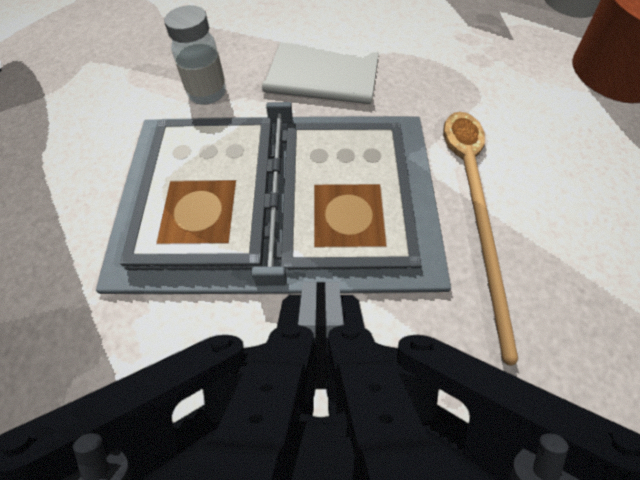

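View pics/b_side.png

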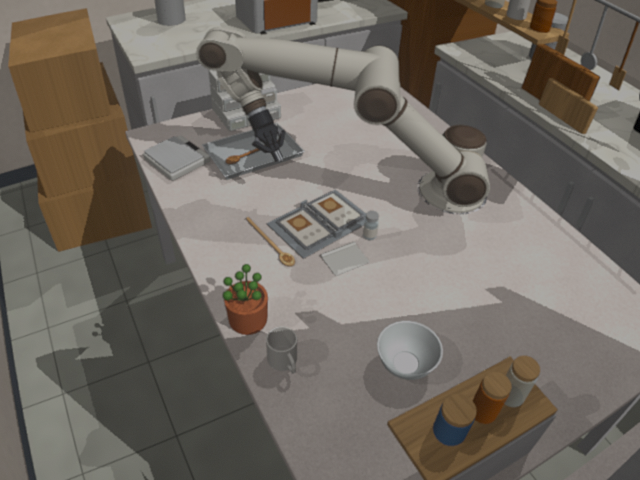

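```bash
python3 - <<'E'
import cv2
im=cv2.imread("pics/w7.png")[100:300,90:290]; cv2.imwrite("pics/z7.png",cv2.resize(im,(600,600),interpolation=cv2.INTER_CUBIC))
im=cv2.imread("pics/w6.png")[90:140,230:330]; cv2.imwrite("pics/z6.png",cv2.resize(im,(800,400),interpolation=cv2.INTER_CUBIC))
E
```

```text
(no output)
```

View pics/z7.png

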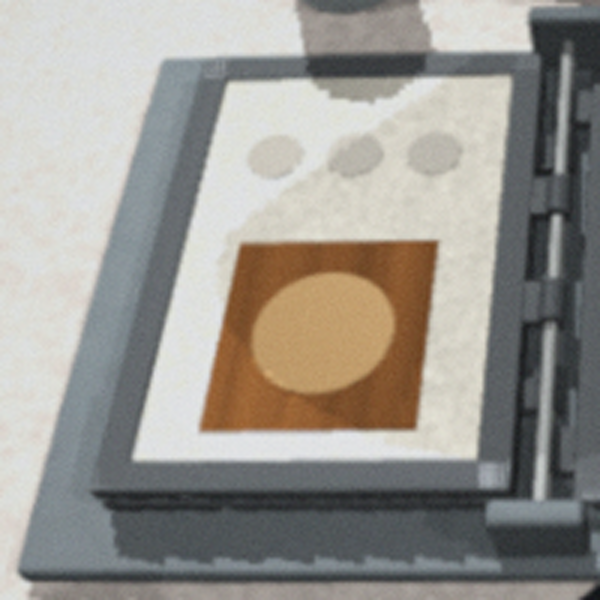

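View pics/z6.png

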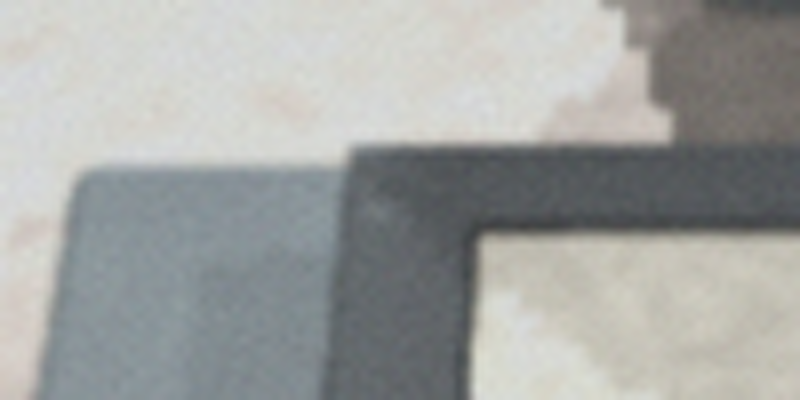

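```bash
python3 - <<'E'
from h import *
r.finish_job(); st()
E
```

```text
the job is handed in; nothing more can be done
the job is handed in; nothing more can be done
```

The raised panel now lies flat on the stand's +x half, and I handed the job in at about 21 s of robot time, well under the 48 s limit.

With the fingers shut, I reached under the panel from the side (it stood at about 0.45 rad). I pushed it steadily over the spine along an arc, with no force spikes, and pressed it down gently. The press ended at a sharp rise to about 8 N, then I backed the arm clear.

- **Panel flat:** In the last pictures the panel's edge runs parallel to the base plate. The three cameras put its free edge at 17 to 25 mm high, with 21 mm expected.
- **Stand unmoved:** Its corners are on the same pixels as in the wrist picture taken before the push.
- **Surroundings:** The under panel still lies flat. The spoon, divider and jar are where they were, within what the cameras can resolve, and nothing else looked moved.
- **First try corrected:** My first finger position came out about 4 mm outside the free edge. I saw this in the wrist picture and moved further in before touching the panel.
- **Readings that disagreed:** The wrist camera put the spine 5 to 8 mm off in x from the stand centre I measured from the base corners. One look at the divider in the scene picture actually landed on the panel. I acted on neither.

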